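# Bolt down the tube scanner's foot plate with a drift

## Robot

A 6-joint arm with a two-finger parallel gripper is mounted at the origin on the work surface. World frame = base frame: x ahead of the robot, y to its left, z up, the work surface at z = 0. Lengths are in m, angles in rad, forces in N, time in s.
With the tool pointing down it reaches from about 0.275 to 0.875 m from the base axis. Payload 12.5 kg.
Tool frame: the origin (TCP) lies on the centre line of the jaws, within the pads' length; the fingertips stand r.finger_overhang ahead of it and the grasp point (between the pads) lies 3 mm ahead of it (r.finger_overhang is the distance from the TCP to the fingertips, in m); z points along the fingers, y is the direction in which the jaws open and shut (so a half turn about z gives the same grasp; the last joint's range is limited). The gripper opens to 85 mm and grips with 20 to 120 N. Pads are 22 mm wide; open, the fingers measure 114 mm over their backs; the gripper's body (76 mm by 85 mm) begins 54 mm behind the grasp point. The pads swing forward as they close: fully open they stand 13 mm farther back than shut.
Start: joints at [1.123, 0.351, 1.652, -0, 1.139, -0.085], TCP at [0.195, 0.514, 0.253] pointing down, gripper open.
Joint ranges: [-2.75, 2.75], [-0.79, 2.1], [0.01, 2.65], [-1.57, 4.71], [0.07, 3.14], [-2.87, 2.87]. Speed limits (rad/s): [2.22, 2.22, 2.79, 3.14, 3.14, 3.14].

## Interface

Orientations are given as a unit quaternion [x, y, z, w].
In Python, from cell import r, optics gives the robot as it stands. The module is installed in compiled form; this text tells all that it offers. Calls block until the motion is done:
- r.move_to(position, orientation): joint-space move of the TCP to a pose.
- r.move_linear(position, rot=None, vel=0.15): straight line of the TCP; rot=None keeps the orientation; vel is the mean speed in m/s.
- r.set_joints(angles): joint-space move.
- r.set_gripper(opening, squeeze=None): opening from 0.0 (shut) to 1.0 (fully open); squeeze is the grip in N (None keeps the last); returns when the fingers have stopped.
- r.sleep(seconds).
- r.inverse_kinematics(position, orientation): joint angles nearest the present ones, or None.
- optics.get_image(name): name is "scene" or "top"; returns a dict with "pixels" (400x640x3 uint8, red, green, blue), "depth" (400x640 float32, m along the optical axis (not along the pixel's ray), 0 where there is no reading), "fx", "fy", "cx", "cy" (pixels), "camera_from_world" (4x4, takes a point from world to camera coordinates). Camera axes: x right, y down, z forward; pixel columns grow to the right and rows downward; lengths in m; the calibration is good to about 2 mm. A picture is of the moment at which its call begins.
A pose or a line that the arm cannot do raises r.PlanningError and nothing moves.
- r.hand_in(): hands the job in, once; it reports no verdict.
Readings, each from a call of its own:
- r.current_t(): time.
- r.current_q(): joint angles.
- r.current_qvel(): joint speeds.
- r.current_effort(): joint torques, N m.
- r.current_tool_pos(): TCP position.
- r.current_ee_rot(): TCP orientation.
- r.current_contact_force(): force on the tool from outside, world axes, zero at the start.
- r.current_torque(): the same for the moment, N m.
- r.current_opening(): opening from 0.0 (shut) to 1.0 (fully open).
Only numpy, scipy, OpenCV 4.12 (cv2) and the standard library are available. Lean on these libraries where they do the work, as an engineer would, in place of code of your own. Each camera call takes 0.05 s, during which the arm holds its last target.

## Task

The scanner post's foot plate has swung round on its one bolt, so its open hole no longer lines up with the hole in the bracket below. Push the tapered drift down through both holes until its handle meets the plate, to lever the plate into line, then pull it out and drop the short thick-headed bolt in its place, head fully down on the plate, with the drift finally standing in a socket of the black tool block again. Leave the ball-knobbed gauge in its socket and do not shift the rack of sample tubes.

Things in the scene. Friction and masses are not known exactly. Their poses are not given: they have to be found in the camera images.
- bracket: Grey painted fixed bracket block, 90 x 260 x 50 mm high (x, y, z of its own frame), standing still on the bench. Origin on its underside, straight below the pivot bolt of the foot plate; the block runs from y = -160 to +100 mm. Its bolt hole, 18 mm wide, goes right through at x = 0, y = -120 mm.
- bracket_hole (a point): Centre of the bracket's 18 mm hole in the bracket's top face, 50 mm above the bench (8 mm below the plate's top face). z up. The hole goes straight down to the bench.
- plate_hole (a point): Centre of the foot plate's 18 mm hole in the plate's top face, 58 mm above the bench; z up. Steel plate, 60 x 250 x 8 mm, lying on the bracket; it turns about its pivot bolt, 120 mm from this hole, and cannot lift. At the start the hole lies about 6 to 8 mm to one side of the bracket's hole. A scanner post, its top 195 mm above the bench, stands on the plate 185 mm from the hole, beyond the pivot.
- swing (a joint): Angle of the foot plate about its pivot (rad): 0 with the holes in line, positive anticlockwise from above; starts at 0.048 to 0.066. Stiff friction: about 3 N sideways at the hole turns it, and it stays where it is left.
- block: Black plastic tool block, fixed to the bench, 60 x 210 x 60 mm high; origin at the centre of its underside, x and y along its sides. Three through sockets 21 mm wide in a row at y = -70, 0 and +70 mm (x = 0); drift, bolt and gauge stand in them, in any order, hanging by their shoulders on the top face.
- block_top (a point): Centre of the tool block's top face, 60 mm above the bench.
- drift: Tapered drift, plain steel, 127 mm, 0.22 kg. Origin at the tip, z towards the handle. Tip 5 mm wide, widening to 17 mm at 35 mm from the tip, then straight to the flat shoulder at 52 mm; above it a straight round handle 26 mm wide (the tallest thing in the block). In the block its tip is 8 mm above the bench. The bracket is fixed, so the drift must shift towards the bracket hole's axis as it goes down.
- bolt: The bolt, plain steel, 0.15 kg: shank 15 mm in diameter and 45 mm long, its end chamfered by 1.5 mm, and a low thick round head 30 mm in diameter and 25 mm high (70 mm in all). Origin at the shank's free end, z along its axis towards the head. In the block its free end is 15 mm above the bench.
- bolt_seat (a point): Centre of the underside of the bolt's head, 45 mm from the shank's free end; lies at the plate's top face when the bolt is fully down.
- gauge: Bystander in the tool block: a plug gauge with an 18 mm shank, 45 mm long, and a black ball knob 36 mm wide whose top is 84 mm above the free end. Origin at the shank's free end, z up.
- rack: Bystander: black rack with sample tubes, 90 x 150 mm, 98 mm high over the white tube caps. Origin at the centre of its underside.

How it is judged:
By the outcome, as a careful person would: the job done as asked, in the order asked, and still so for the second after the job is handed in, with the robot touching nothing.
It also fails if it takes over 72 s, if anything falls off the work surface, if the arm or the gripper's body presses on something with over 40 N, if the wrist force passes 120 N, or if a joint passes its speed limit or range.

## Working session

There is one attempt and no reset: what is moved stays moved. The work goes in short steps, each a Python script; the robot and the scene stay as the last script left them, time stands still between calls to the robot, and variables do not carry over. Pictures are saved under pics/ and viewed, and the job is handed in when it is done.

```bash
mkdir -p pics; cat > h.py <<'E'
from cell import r, optics
import numpy as np, cv2
def snap(n,f):
    im=optics.get_image(n); cv2.imwrite(f,im["pixels"][:,:,::-1]); np.savez(f.replace('.png','.npz'),**im); return im
def ray(im,u,v):
    T=im["camera_from_world"]; R=T[:3,:3]; c=-R.T@T[:3,3]
    d=R.T@np.array([(u-im["cx"])/im["fx"],(v-im["cy"])/im["fy"],1]); return c,d
def onz(im,u,v,z):
    c,d=ray(im,u,v); return c+d*(z-c[2])/d[2]
def proj(im,p):
    T=im["camera_from_world"]; q=T[:3,:3]@np.array(p)+T[:3,3]
    return im["fx"]*q[0]/q[2]+im["cx"], im["fy"]*q[1]/q[2]+im["cy"]
def cloud(im):
    T=im["camera_from_world"]; d=im["depth"]; v,u=np.mgrid[:d.shape[0],:d.shape[1]]
    P=np.stack([(u-im["cx"])/im["fx"]*d,(v-im["cy"])/im["fy"]*d,d],-1)
    W=(P-T[:3,3])@T[:3,:3]; W[d==0]=np.nan; return W
E
python3 - <<'E'
from h import *
for n in("scene","top"):
    im=snap(n,f"pics/{n}0.png"); T=im["camera_from_world"]; print(n,im["fx"],im["cx"],im["cy"],-T[:3,:3].T@T[:3,3],T[2,:3])
print(r.finger_overhang,r.current_ee_rot(),r.current_t(),r.current_opening())
E
```

```text
scene 425.8226596367406 316.4700791928686 196.29675306038195 [1.20785655 0.19852876 0.71682472] [-0.64583426 -0.27027254 -0.71403841]
top 422.2773756960992 322.9845607575685 200.05563807834852 [ 0.43383761 -0.03928963  0.84051775] [ 0.22014356 -0.01453871 -0.97535913]
0.022 [ 1.80399465e-01  9.83593291e-01 -5.03749998e-04 -1.31847123e-04] 0.1 0.9979542213729135
```

View pics/scene0.png

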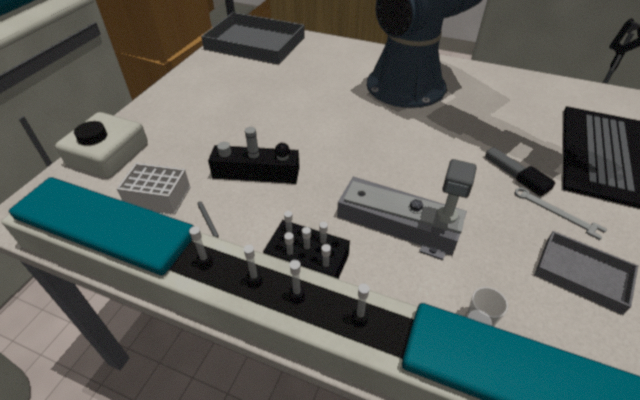

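View pics/top0.png

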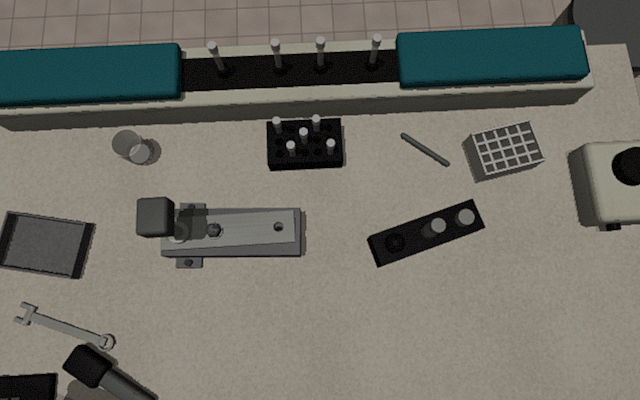

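The scene view shows the tool block near (254,163), with the bolt at (224,150), the drift at (252,140) and the gauge at (283,152). The bracket and plate are near (400,210), with the hole at about (362,193). In the top view the drift is at (438,226), the bolt at (466,217), the gauge at (394,243), the plate hole at (278,227) and the post at (155,217). I'll zoom in and measure.

```bash
python3 - <<'E'
import cv2,numpy as np
t=cv2.imread('pics/top0.png'); s=cv2.imread('pics/scene0.png')
a=cv2.resize(t[190:275,125:325],None,fx=4,fy=4,interpolation=2)
cv2.imwrite('pics/tz.png',a)
b=cv2.resize(t[190:275,355:495],None,fx=5,fy=5,interpolation=2)
cv2.imwrite('pics/tb.png',b)
c=cv2.resize(s[120:260,200:480],None,fx=2.8,fy=2.8,interpolation=2)
cv2.imwrite('pics/sz.png',c)
E
```

```text
(no output)
```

View pics/tz.png

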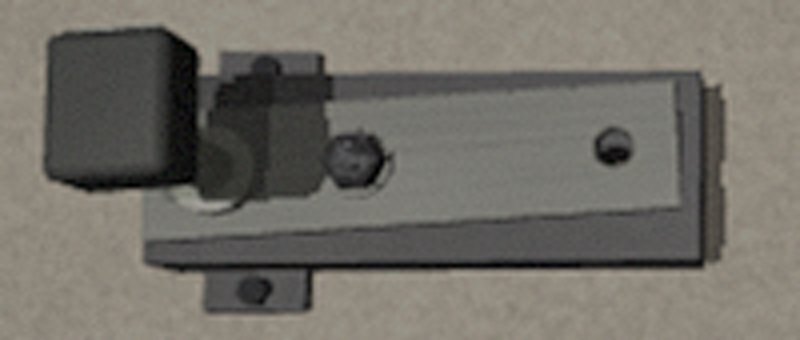

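View pics/tb.png

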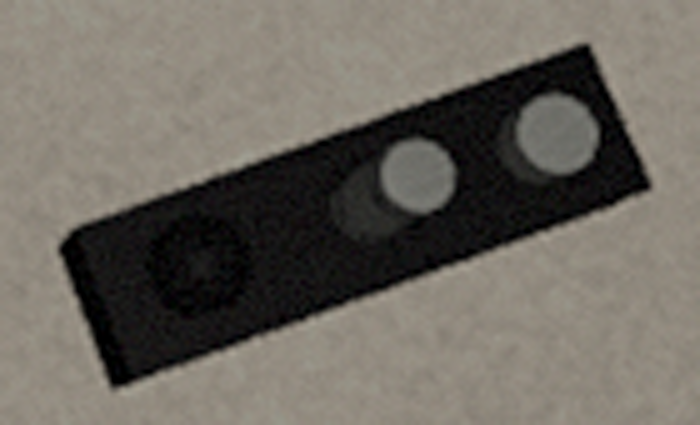

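View pics/sz.png

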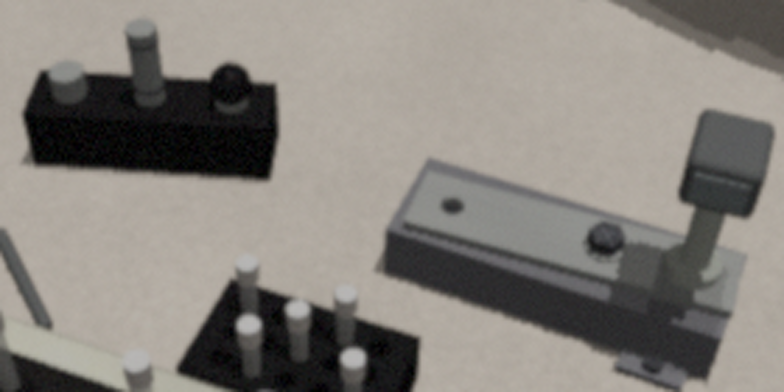

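```bash
python3 - <<'E'
from h import *
ims={n:dict(np.load(f'pics/{n}0.npz')) for n in('scene','top')}
for n,roi in(('top',dict(block=(355,495,190,275),br=(155,325,190,275))),('scene',dict(block=(200,310,120,190),br=(330,480,150,260)))):
    im=ims[n]; W=cloud(im)
    for k,(a,b,c,d) in roi.items():
        P=W[c:d,a:b].reshape(-1,3); z=P[:,2]; h,e=np.histogram(z[np.isfinite(z)],np.arange(-.01,.21,.004)); print(n,k,[(round(x+.002,3),int(y)) for x,y in zip(e,h) if y>8])
# block via depth
def rect(P): 
    (c,s,a)=cv2.minAreaRect((P[:,:2]*1000).astype(np.float32)); return np.round(c,1),np.round(s,1),round(a,1)
for n,roi in(('top',((355,495,190,275),(155,325,190,275))),('scene',((200,310,120,190),(330,480,150,260)))):
    W=cloud(ims[n])
    for (a,b,c,d),(l,u) in zip(roi,((.054,.066),(.044,.054))):
        P=W[c:d,a:b].reshape(-1,3); P=P[(P[:,2]>l)&(P[:,2]<u)]; print(n,len(P),P[:,2].mean(),rect(P))
# tops: bright blobs in block roi
for n,(a,b,c,d) in(('top',(355,495,190,275)),('scene',(200,310,120,190))):
    im=ims[n]; W=cloud(im)
    for nm,lo,hi in(('drift',.125,.15),('bolt',.079,.092),('all>.07',.066,.2)):
        m=((W[...,2]>lo)&(W[...,2]<hi)); mm=np.zeros_like(m); mm[c:d,a:b]=m[c:d,a:b]
        nl,l,st,ce=cv2.connectedComponentsWithStats(mm.astype(np.uint8))
        for i in range(1,nl):
            if st[i,4]>20:
                z=W[...,2][l==i]; print(n,nm,st[i],ce[i].round(1),np.median(z).round(4),np.median(W[l==i],0).round(4), onz(im,*ce[i],np.median(z)).round(4))
E
```

```text
top block [(np.float64(-0.004), 2595), (np.float64(0.0), 5391), (np.float64(0.004), 123), (np.float64(0.008), 10), (np.float64(0.012), 12), (np.float64(0.016), 13), (np.float64(0.02), 17), (np.float64(0.024), 9), (np.float64(0.028), 14), (np.float64(0.032), 15), (np.float64(0.036), 15), (np.float64(0.04), 14), (np.float64(0.044), 11), (np.float64(0.048), 19), (np.float64(0.052), 11), (np.float64(0.056), 771), (np.float64(0.06), 1884), (np.float64(0.064), 34), (np.float64(0.068), 20), (np.float64(0.072), 19), (np.float64(0.076), 27), (np.float64(0.08), 54), (np.float64(0.084), 215), (np.float64(0.088), 84), (np.float64(0.092), 96), (np.float64(0.096), 114), (np.float64(0.1), 17), (np.float64(0.104), 12), (np.float64(0.112), 12), (np.float64(0.12), 9), (np.float64(0.124), 18), (np.float64(0.132), 105), (np.float64(0.136), 74)]
top br [(np.float64(-0.004), 1781), (np.float64(0.0), 4790), (np.float64(0.004), 222), (np.float64(0.008), 277), (np.float64(0.012), 103), (np.float64(0.016), 64), (np.float64(0.02), 35), (np.float64(0.024), 26), (np.float64(0.028), 34), (np.float64(0.032), 27), 
[... 3773 characters left out ...]
.1332 [ 0.5454 -0.241   0.1332] [ 0.5462 -0.24    0.1332]
scene bolt [217 142  13   9  97] [223.2 146.1] 0.0839 [ 0.5648 -0.308   0.0839] [ 0.5644 -0.3081  0.0839]
scene bolt [247 145  11   8  47] [252.3 148.9] 0.0857 [ 0.5516 -0.2378  0.0857] [ 0.55   -0.2381  0.0857]
scene bolt [275 146  15  10  84] [282. 151.] 0.0854 [ 0.533  -0.1676  0.0854] [ 0.5306 -0.1706  0.0854]
scene all>.07 [245 127  14  30 313] [251.4 141. ] 0.1093 [ 0.5501 -0.2375  0.1093] [ 0.5501 -0.2374  0.1093]
scene all>.07 [217 142  14  14 153] [223.8 148.2] 0.0824 [ 0.5673 -0.3057  0.0824] [ 0.5693 -0.304   0.0824]
scene all>.07 [275 142  15  17 190] [281.8 149.9] 0.0889 [ 0.5302 -0.1707  0.0889] [ 0.531  -0.1707  0.0889]
```

```bash
python3 - <<'E'
from h import *
ims={n:dict(np.load(f'pics/{n}0.npz')) for n in('scene','top')}
R={}
for n,(a,b,c,d) in(('top',(268,290,218,238)),('scene',(352,372,186,202))):
    im=ims[n]; g=cv2.cvtColor(im["pixels"],cv2.COLOR_RGB2GRAY)[c:d,a:b].astype(float)
    bg=np.median(g); w=np.clip(bg-g-15,0,None)
    v,u=np.mgrid[c:d,a:b]; cu,cv=(w*u).sum()/w.sum(),(w*v).sum()/w.sum(); print(n,bg,g.min(),cu,cv,onz(im,cu,cv,.058).round(4)); R[n]=ray(im,cu,cv)
    m=w>10; print(m.sum()); 
    # circle extent
    vv,uu=np.nonzero(m); print(onz(im,uu.min()+a,cv,.058).round(4),onz(im,uu.max()+a,cv,.058).round(4))
def tri(A,B):
    (c1,d1),(c2,d2)=A,B; t=np.linalg.lstsq(np.stack([d1,-d2],1),c2-c1,rcond=None)[0]; p,q=c1+t[0]*d1,c2+t[1]*d2; return ((p+q)/2).round(4),np.linalg.norm(p-q).round(4)
print('plate hole',tri(R['top'],R['scene']))
# colour based tops: drift & bolt
for k,B in dict(drift=((429,447,217,235),(243,259,124,138)),bolt=((455,477,207,228),(214,234,140,152))).items():
    L=[]
    for n,(a,b,c,d) in zip(('top','scene'),B):
        g=cv2.cvtColor(ims[n]["pixels"],cv2.COLOR_RGB2GRAY)[c:d,a:b]; print(n,k); print(g[::2,::2])
W=cloud(ims['top']);P=W[100:180,260:350].reshape(-1,3);P=P[P[:,2]>.03];print('rack',np.nanmin(P,0),np.nanmax(P,0))
E
```

```text
top 121.0 9.0 277.6593984962406 227.03408521303257 [0.5633 0.0366 0.058 ]
81
[0.5637 0.0453 0.058 ] [0.5628 0.0285 0.058 ]
scene 140.0 48.0 360.95817307692306 193.30048076923077 [0.5671 0.0356 0.058 ]
44
[0.5744 0.0175 0.058 ] [0.5638 0.0437 0.058 ]
plate hole (array([0.564 , 0.0359, 0.0552]), np.float64(0.0021))
top drift
[[ 22  21   5  13  41  39   6   6  19]
 [ 23  18  68 112 115 115 113  38  14]
 [ 17  39 116 112 110 105 109 119  17]
 [ 35  88 113 113 110 111 107 111  91]
 [ 40  90 115 112 110 111 111 107  85]
 [ 31  68 123 116 111 105 108 109  89]
 [ 30  26  99 118 115 112 114 117  28]
 [ 49  29  40  75 109 115 102  49  19]
 [ 38  41  38  37  27  15  23  14  16]]
scene drift
[[168 170 170 169 167 165 166 167]
 [167 166 165 156 155 159 166 170]
 [168 153 140 141 140 141 154 170]
 [166 140 138 140 140 138 126 168]
 [166 111 120 127 124 107  90 160]
 [166 102  60  69  63  64  71 157]
 [167 117  48  53  58  51  64 156]]
top bolt
[[ 10  15  17  22   3  12   1   7  12  25   0]
 [ 18  18  12  28  83  97  89  65  10   8   7]
 [ 24  13  48 112 113 111 108 114  98  10  14]
 [ 13  35  92 118 109 108 110 111 112  67  19]
 [ 29  29 116 109 111 111 114 108 110 115  11]
 [ 41  30 115 113 111 111 107 108 109 121   4]
 [ 38  40  96 116 115 110 110 114 108  96   7]
 [ 36  44  35 112 114 117 112 108 119  74  12]
 [ 22  38  39  35 100 112 116 105  67   9  15]
 [ 20  11  42  45  39  28  26   7  14  14  14]
 [  9   8  17  13  14  13  24   9  16  13  10]]
scene bolt
[[168 168 169 170 166 166 168 169 169 171]
 [168 169 165 152 145 143 147 154 166 166]
 [152 145 144 140 140 140 140 144 157 164]
 [ 74  51 130 140 141 141 140 124  85  88]
 [ 26  28  92 123 130 124 111  77  49  28]
 [ 22  27  51  66  72  72  67  65  57  25]]
rack [ 0.68918734 -0.11534188  0.03004206] [0.81033497 0.06798633 0.10060795]
```

```bash
cat >> h.py <<'E'
from scipy.spatial.transform import Rotation as Ro
def down(phi):
    y=np.array([np.cos(phi),np.sin(phi),0]); z=np.array([0,0,-1.]); x=np.cross(y,z)
    return Ro.from_matrix(np.stack([x,y,z],1)).as_quat()
def best(p,phi):
    q0=np.array(r.current_q()); o=[]
    for k in(-1,0,1):
        Q=down(phi+k*np.pi); j=r.inverse_kinematics(p,Q)
        if j is not None: o.append((np.abs(np.array(j)-q0).max(),Q,j))
    o.sort(key=lambda t:t[0]); return o[0][1],np.array(o[0][2])
def st(s=''):
    print(s,'t%.2f'%r.current_t(),'p',np.round(r.current_tool_pos(),4),'F',np.round(r.current_contact_force(),2),'M',np.round(r.current_torque(),2),'op %.3f'%r.current_opening())
BA=np.radians(16.8)
E
python3 - <<'E'
from h import *
P=np.array([.5395,-.241,.118])
st()
for phi in (BA,BA+np.pi/2,0,np.pi/2):
    for p in (P,[.56,.037,.118]):
        Q,j=best(p,phi); print(np.degrees(phi).round(),Q.round(3),j.round(2))
Q,j=best([P[0],P[1],.22],BA+np.pi/2)
r.set_gripper(.62,40); 
r.move_to([P[0],P[1],.22],Q); st('above')
snap('top','pics/top1.png');snap('scene','pics/scene1.png')
E
```

```text
t0.10 p [0.1951 0.514  0.2528] F [-0.66 -0.01  0.12] M [ 0.02  0.03 -0.05] op 0.998
17.0 [0.596 0.803 0.    0.   ] [-0.5   0.59  1.65 -0.    0.9  -0.79]
17.0 [0.596 0.803 0.    0.   ] [-0.02  0.54  1.73 -0.    0.87 -0.31]
107.0 [0.989 0.146 0.    0.   ] [-0.5   0.59  1.65 -0.    0.9   0.78]
107.0 [0.989 0.146 0.    0.   ] [-0.02  0.54  1.73 -0.    0.87  1.26]
0.0 [0.707 0.707 0.    0.   ] [-0.5   0.59  1.65 -0.    0.9  -0.5 ]
0.0 [0.707 0.707 0.    0.   ] [-0.02  0.54  1.73 -0.    0.87 -0.02]
90.0 [1. 0. 0. 0.] [-0.5   0.59  1.65 -0.    0.9   1.07]
90.0 [0. 1. 0. 0.] [-0.02  0.54  1.73 -0.    0.87 -1.59]
above t3.44 p [ 0.5398 -0.2404  0.2201] F [ 0.91 -0.34 -0.02] M [-0.02 -0.01 -0.03] op 0.622
```

```bash
python3 - <<'E'
import cv2,numpy as np
t=cv2.imread('pics/top1.png'); s=cv2.imread('pics/scene1.png')
a=cv2.resize(t[140:280,340:520],None,fx=3,fy=3,interpolation=2)
c=cv2.resize(s[40:180,200:340],None,fx=3,fy=3,interpolation=2)
cv2.imwrite('pics/c1.png',np.hstack([c[:420],a[:420,:380]]) if 1 else 0)
E
```

```text
(no output)
```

View pics/c1.png

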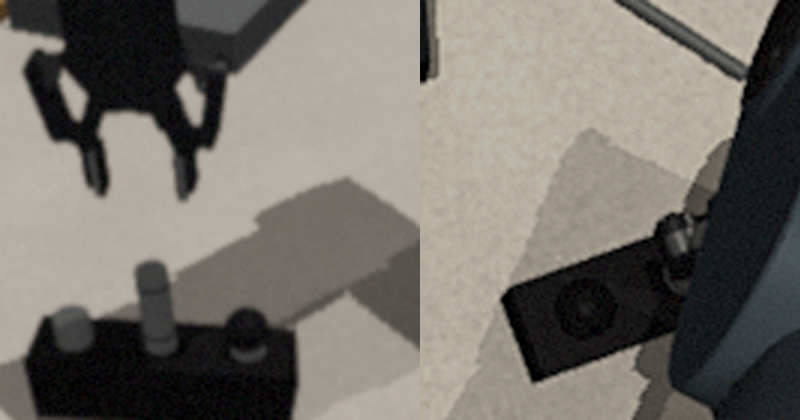

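The scene view shows the open fingers straddling the drift's line, with fingertips at about (233,105) and (262,105) and the drift top at (250,130). I'll check this against the projection, then grip twice at right angles so the drift is centred both ways.

```bash
python3 - <<'E'
from h import *
im=dict(np.load('pics/scene1.npz')); print(proj(im,[.5398,-.2404,.2205-.022+.005]),proj(im,[.5398,-.2404,.134]))
Q1,_=best([.5395,-.241,.118],BA+np.pi/2)
r.move_linear([.5395,-.241,.118],vel=.12); st('down')
r.set_gripper(.1,25); st('grip1')
E
```

```text
(np.float64(247.39167898082087), np.float64(103.19779065566165)) (np.float64(251.12016249512112), np.float64(129.4218113385648))
down t4.54 p [ 0.5399 -0.2412  0.1187] F [-0.69  0.65  0.94] M [ 0.01 -0.    0.03] op 0.621
grip1 t4.89 p [ 0.5399 -0.2413  0.1187] F [-0.1  -0.23  5.29] M [-0.04  0.08 -0.03] op 0.296
```

```bash
python3 - <<'E'
from h import *
P=[.5395,-.241,.118]
r.set_gripper(.6); 
Q,_=best(P,BA); r.move_to(P,Q); st('rot')
r.set_gripper(.1,25); st('g2'); r.set_gripper(.1,60); st('g2')
r.move_linear([P[0],P[1],.2],vel=.12); r.sleep(.2);st('lift')
H=[.5603,.037]
Q,_=best([*H,.2],BA); r.move_to([*H,.2],Q); r.sleep(.2);st('over')
r.move_linear([*H,.188],vel=.1); r.sleep(.3); st('hover')
snap('top','pics/top2.png');snap('scene','pics/scene2.png')
t=cv2.imread('pics/top2.png'); s=cv2.imread('pics/scene2.png')
cv2.imwrite('pics/c2.png',np.hstack([cv2.resize(s[130:230,310:410],None,fx=4,fy=4,interpolation=2),cv2.resize(t[175:275,235:335],None,fx=4,fy=4,interpolation=2)]))
E
```

```text
rot t6.66 p [ 0.5395 -0.241   0.118 ] F [-0.45 -0.06  0.11] M [0.   0.01 0.05] op 0.602
g2 t7.00 p [ 0.5396 -0.241   0.1181] F [ 0.32 -0.13  0.49] M [ 0.03 -0.05  0.  ] op 0.297
g2 t7.22 p [ 0.5396 -0.241   0.1182] F [0.86 0.99 2.44] M [ 0.14 -0.    0.02] op 0.290
lift t8.25 p [ 0.5393 -0.2409  0.1992] F [-0.57 -0.03 -2.17] M [-0.07 -0.02 -0.  ] op 0.288
over t9.53 p [0.5605 0.0359 0.2   ] F [-0.41  0.12 -2.61] M [ 0.   -0.07 -0.02] op 0.288
hover t10.10 p [0.5604 0.037  0.1883] F [-0.24  0.19 -2.07] M [ 0.01 -0.02  0.07] op 0.292
```

View pics/c2.png

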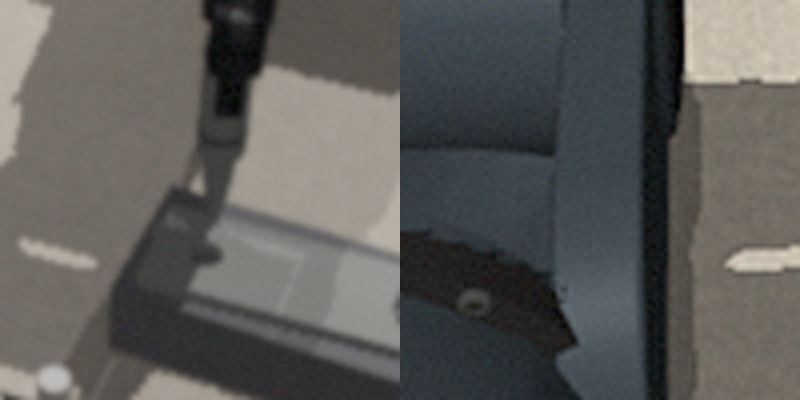

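The scene view shows the drift tip at about (363,182) over the plate. The hole is visible just below it at (361,193), and the top view is blocked by the arm. I'll locate the tip precisely next.

```bash
python3 - <<'E'
from h import *
im=dict(np.load('pics/scene2.npz'))
print('tip exp',proj(im,[.5604,.037,.0783]),'shoulder',proj(im,[.5604,.037,.1303]),'hole',proj(im,[.5633,.0366,.058]))
s=cv2.imread('pics/scene2.png'); 
cv2.imwrite('pics/c3.png',cv2.resize(s[150:205,330:395],None,fx=12,fy=12,interpolation=0)[:600,:800])
E
```

```text
tip exp (np.float64(363.21019054142755), np.float64(184.78490476853042)) shoulder (np.float64(365.032629437055), np.float64(166.6960438602572)) hole (np.float64(361.95126532017133), np.float64(192.27571510721353))
```

View pics/c3.png

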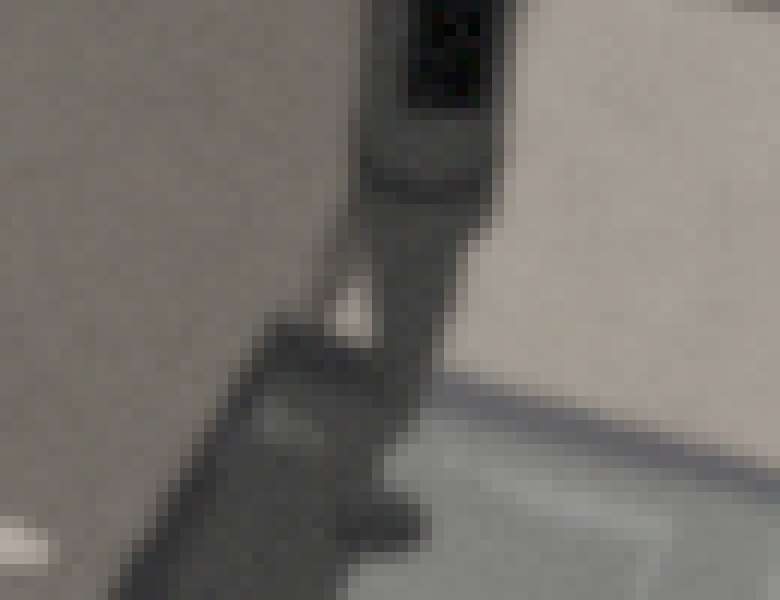

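```bash
python3 - <<'E'
from h import *
im=dict(np.load('pics/scene2.npz'));W=cloud(im)
for v in range(156,194,2):
    row=[]
    for u in range(358,373):
        row.append('%4d/%4d'%(W[v,u,0]*1000,W[v,u,2]*1000) if np.isfinite(W[v,u,0]) else '   -')
    print(v,' '.join(row))
E
```

```text
156  381/  -1  383/   0  568/ 162  579/ 172  582/ 175  581/ 175  588/ 182  586/ 181  584/ 179  582/ 178  582/ 179  583/ 180  583/ 181  576/ 176  577/ 177
158  392/   0  388/  -1  569/ 158  582/ 170  580/ 168  585/ 173  587/ 176  587/ 176  585/ 175  586/ 177  586/ 177  586/ 178  584/ 177  578/ 172  576/ 171
160  398/   0  562/ 145  569/ 152  574/ 157  573/ 157  575/ 159  576/ 161  574/ 160  573/ 160  578/ 164  578/ 165  577/ 166  578/ 166  564/ 155  383/  -1
162  401/  -3  568/ 146  572/ 150  571/ 150  573/ 152  572/ 152  573/ 154  573/ 154  574/ 156  571/ 154  570/ 153  568/ 152  567/ 152  564/ 150  393/   0
164  411/  -1  568/ 140  573/ 145  572/ 145  573/ 147  574/ 149  573/ 148  572/ 148  573/ 149  571/ 148  574/ 151  570/ 149  567/ 146  561/ 142  399/   0
166  420/   0  570/ 137  572/ 139  571/ 139  573/ 142  575/ 144  575/ 144  574/ 145  574/ 145  571/ 143  569/ 142  568/ 142  563/ 138  559/ 135  406/  -1
168  426/  -1  567/ 129  571/ 133  574/ 137  573/ 136  575/ 138  571/ 136  572/ 137  572/ 138  572/ 138  570/ 137  567/ 135  566/ 135  417/   1  415/   0
170  435/   0  432/  -
[... 1120 characters left out ...]
  84  526/  48  526/  49  525/  49  523/  48  523/  49  522/  49  522/  49  518/  46
186  547/  57  545/  56  546/  58  543/  56  544/  58  564/  78  541/  57  542/  58  540/  57  539/  56  538/  56  539/  58  538/  58  535/  56  534/  56
188  553/  57  554/  59  551/  57  551/  57  550/  57  547/  56  549/  58  549/  59  546/  57  546/  58  546/  58  544/  57  543/  57  542/  57  540/  56
190  560/  58  557/  56  556/  56  556/  56  556/  58  555/  57  553/  56  550/  53  551/  56  553/  58  550/  56  551/  58  548/  56  548/  57  548/  58
192  560/  52  556/  49  556/  50  555/  50  555/  51  556/  52  556/  53  559/  57  557/  56  555/  55  556/  56  554/  55  556/  58  553/  55  552/  56
```

```bash
cat >> h.py <<'E'
def force(n=4):
    a=[]
    for _ in range(n): a.append(r.current_contact_force()); r.sleep(.02)
    return np.mean(a,0)
def insert(c,ztarget,F0,dz=.002,k=.00015,fmax=20,kz=1,nmax=40,free=.0):
    c=np.array(c,float); 
    for i in range(nmax):
        c[2]=max(ztarget,c[2]-dz); r.move_linear(list(c),vel=.06)
        F=force()-F0; p=r.current_tool_pos()
        print('t%.2f c'%r.current_t(),np.round(c*1000,1),'p',np.round(np.array(p)*1000,1),'F',np.round(F,1))
        if F[2]>fmax: print('STOP fz'); break
        if c[2]<=ztarget: break
        L=F[:2]; n=np.linalg.norm(L)
        if n>1.0: c[:2]+=np.clip(k*L,-.001,.001)
    return c
E
python3 - <<'E'
from h import *
F0=force(6); print(F0)
r.move_linear([.561,.0367,.168],vel=.1)
c=insert([.561,.0367,.168],.152,F0,fmax=12)
st()
E
```

```text
[ 0.01796101 -0.20930784 -1.92291026]
t10.97 c [561.   36.7 166. ] p [561.1  36.7 166.3] F [ 0.4  0.1 -0.1]
t11.28 c [561.   36.7 164. ] p [561.   36.7 164. ] F [-0.1  0.2  0.4]
t11.60 c [561.   36.7 162. ] p [561.   36.7 162. ] F [-0.3  0.2 -0.1]
t11.92 c [561.   36.7 160. ] p [561.   36.7 159.9] F [ 0.5 -0.  -0.1]
t12.23 c [561.   36.7 158. ] p [561.   36.7 158. ] F [0.2 0.2 0.3]
t12.55 c [561.   36.7 156. ] p [561.   36.7 155.9] F [ 0.1  0.1 -0.1]
t12.87 c [561.   36.7 154. ] p [561.   36.7 154. ] F [-0.1 -0.   0.5]
t13.18 c [561.   36.7 152. ] p [561.   36.7 152. ] F [ 0.6 -0.1 -0.2]
 t13.18 p [0.561  0.0367 0.152 ] F [ 0.37 -0.25 -2.14] M [ 0.02 -0.02 -0.02] op 0.295
```

```bash
python3 - <<'E'
from h import *
F0=np.array([0,-.1,-2.0])
c=insert([.561,.0367,.152],.128,F0,fmax=20,k=.0002)
st(); np.save('c.npy',c)
E
```

```text
t13.50 c [561.   36.7 150. ] p [561.   36.7 149.9] F [-0.1 -0.3  0.6]
t13.82 c [561.   36.7 148. ] p [561.   36.7 148. ] F [0.8 0.3 0. ]
t14.13 c [561.   36.7 146. ] p [561.1  36.7 146. ] F [ 1.3 -0.3 -0.3]
t14.45 c [561.3  36.6 144. ] p [561.4  36.6 144. ] F [ 1.7 -0.1  0.2]
t14.77 c [561.6  36.6 142. ] p [561.4  36.6 142. ] F [-0.7 -0.7  3.6]
t15.08 c [561.6  36.6 140. ] p [561.3  36.5 139.9] F [-2.2 -1.2  4.2]
t15.40 c [561.2  36.4 138. ] p [561.   36.3 137.9] F [-3.1 -1.   4. ]
t15.72 c [560.5  36.2 136. ] p [560.5  36.2 135.9] F [-2.5 -0.7  4.2]
t16.03 c [560.  36. 134.] p [560.1  36.  134. ] F [-2.  -1.1  3.4]
t16.35 c [559.6  35.8 132. ] p [559.7  35.9 131.9] F [-1.   0.3  2.3]
t16.67 c [559.4  35.9 130. ] p [559.3  35.9 129.9] F [-1.4 -0.   2.3]
t16.98 c [559.1  35.9 128. ] p [559.   35.9 127.9] F [-1.9 -0.3  3.4]
 t16.98 p [0.559  0.0359 0.1279] F [-1.61  0.15  2.63] M [-0.07  0.47 -0.04] op 0.287
```

Working well, so I'll continue to the shoulder.

```bash
python3 - <<'E'
from h import *
F0=np.array([0,-.1,-2.0])
c=insert(np.load('c.npy'),.1135,F0,fmax=15,k=.0002,dz=.0015)
st(); np.save('c.npy',c)
E
```

```text
t17.30 c [559.1  35.9 126.5] p [559.   35.9 126.5] F [-3.9 -0.2  5.6]
t17.62 c [558.4  35.8 125. ] p [558.5  35.8 125. ] F [-1.9 -0.   3.8]
t17.93 c [558.   35.8 123.5] p [558.2  35.8 123.4] F [-0.3  0.8  1.8]
t18.25 c [558.   35.8 122. ] p [558.1  35.8 121.9] F [0.9 0.9 0.4]
t18.57 c [558.2  36.  120.5] p [558.1  36.  120.3] F [-0.3 -0.1  0.7]
t18.88 c [558.2  36.  119. ] p [558.1  36.  118.9] F [-1.2 -1.   1. ]
t19.20 c [557.9  35.8 117.5] p [558.   35.8 117.5] F [-0.   0.5  1.2]
t19.52 c [557.9  35.8 116. ] p [558.1  35.8 116.1] F [-0.9  0.6  5.7]
t19.83 c [557.8  35.9 114.5] p [558.2  35.9 116. ] F [-6.2 -0.2 21.5]
STOP fz
 t19.83 p [0.5582 0.0359 0.116 ] F [-5.35  0.15 19.02] M [-0.1   1.28  0.01] op 0.290
```

```bash
python3 - <<'E'
from h import *
snap('scene','pics/scene3.png')
r.move_linear([.558,.0359,.118],vel=.06); st()
r.move_linear([.558,.0359,.2],vel=.12); st('up')
P=[.5395,-.241]
Q,_=best([*P,.2],BA); r.move_to([*P,.2],Q); r.sleep(.1);st('over')
r.move_linear([*P,.15],vel=.12);st()
r.move_linear([*P,.135],vel=.08);st()
r.move_linear([*P,.1185],vel=.08);st()
snap('scene','pics/scene4.png')
s=cv2.imread('pics/scene3.png');t=cv2.imread('pics/scene4.png')
cv2.imwrite('pics/c4.png',np.hstack([cv2.resize(s[110:230,310:430],None,fx=3.3,fy=3.3,interpolation=2),cv2.resize(t[80:200,190:310],None,fx=3.3,fy=3.3,interpolation=2)]))
E
```

```text
t20.13 p [0.558  0.0359 0.1179] F [-1.31 -0.15 -0.87] M [-0.   -0.03  0.02] op 0.289
up t20.97 p [0.5576 0.0359 0.1992] F [-0.14  0.6  -1.6 ] M [-0.03  0.01 -0.03] op 0.286
over t22.14 p [ 0.5399 -0.2396  0.1999] F [-0.04  0.07 -2.36] M [0.06 0.02 0.04] op 0.287
 t22.71 p [ 0.5399 -0.2409  0.1504] F [ 0.12 -0.11 -1.39] M [-0.    0.01 -0.03] op 0.292
 t23.04 p [ 0.5393 -0.241   0.1346] F [ 0.45 -0.3  -1.69] M [ 0.04 -0.04  0.  ] op 0.291
 t23.40 p [ 0.5398 -0.2412  0.1182] F [ 1.24 -1.65  1.86] M [-0.09 -0.28 -0.01] op 0.287
```

View pics/c4.png

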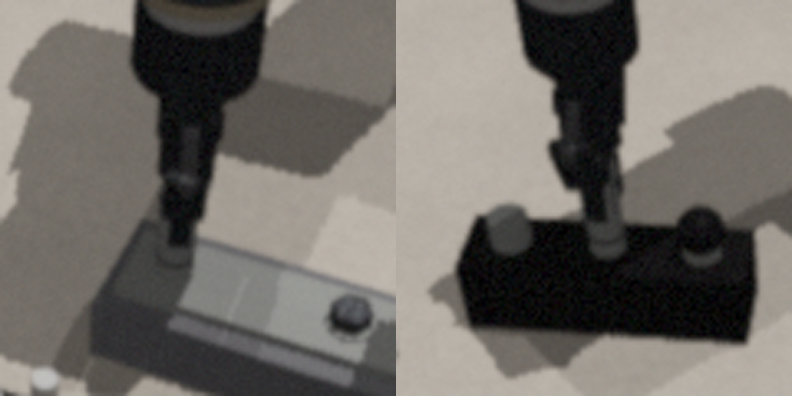

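Left: the drift's shoulder is flush on the plate at (364,186), and the plate now lies in line with the bracket. Right: the drift is seated in its middle socket. Next I'll release it and fetch the bolt.

```bash
python3 - <<'E'
from h import *
r.set_gripper(.6,25); st('rel')
r.move_linear([.5395,-.241,.21],vel=.2)
B=[.5597,-.308]
Q,_=best([*B,.21],BA+np.pi/2); r.move_to([*B,.16],Q); st()
snap('scene','pics/scene5.png')
s=cv2.imread('pics/scene5.png')
cv2.imwrite('pics/c5.png',cv2.resize(s[60:190,180:320],None,fx=4,fy=4,interpolation=2))
E
```

```text
rel t23.82 p [ 0.5394 -0.2409  0.1184] F [ 0.64 -0.72 -0.62] M [-0.   -0.01 -0.01] op 0.599
 t25.77 p [ 0.5595 -0.3078  0.1595] F [ 1.1  -0.03  0.63] M [-0.04  0.01  0.06] op 0.596
```

View pics/c5.png

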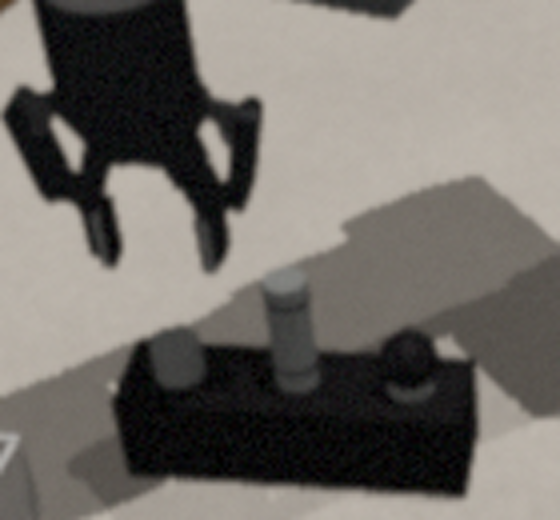

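The scene view shows the drift standing upright in the middle socket with its top at (251,130), and the bolt head at (224,150) under the gripper. The knuckles are wide and would come close to the drift with the jaws along the row. I'll make the two centring grips at ±40° to the block's x instead.

```bash
python3 - <<'E'
from h import *
B=[.5597,-.308]; a=np.radians(40)
Q,j=best([*B,.16],BA+a); print(j.round(2)); r.move_to([*B,.16],Q); st()
r.move_linear([*B,.085],vel=.12); st('down')
r.set_gripper(.1,25); st('g1'); r.set_gripper(.6)
Q,j=best([*B,.085],BA-a); print(j.round(2)); r.move_to([*B,.085],Q); st('rot')
r.set_gripper(.1,25); st('g2'); r.set_gripper(.1,60); st('g2')
r.move_linear([*B,.1],vel=.06); r.sleep(.1); st('lift15')
E
```

```text
[-0.58  0.61  1.49 -0.    1.04  1.57]
 t26.67 p [ 0.5597 -0.3079  0.1601] F [ 0.19  0.19 -1.14] M [ 0.05  0.   -0.  ] op 0.601
down t27.44 p [ 0.5601 -0.3082  0.0857] F [-0.28  0.17  0.49] M [ 0.03 -0.08  0.03] op 0.601
g1 t27.76 p [ 0.5601 -0.3083  0.0861] F [-1.18  0.17  6.95] M [0.03 0.2  0.02] op 0.340
[-0.58  0.71  1.52 -0.    0.91 -0.17]
rot t29.64 p [ 0.5597 -0.308   0.085 ] F [ 0.01 -0.19  0.01] M [-0.03 -0.01  0.01] op 0.601
g2 t29.96 p [ 0.5599 -0.3081  0.0852] F [0.71 0.07 1.74] M [ 0.08 -0.   -0.06] op 0.337
g2 t30.18 p [ 0.5599 -0.3081  0.0854] F [-0.5   1.09  4.41] M [0.06 0.06 0.  ] op 0.325
lift15 t30.68 p [ 0.5595 -0.3078  0.0997] F [-0.19 -0.12 -1.26] M [-0.02  0.03  0.  ] op 0.326
```

Between the two grips the wrist turned the long way, through the row direction. I'll check that the drift wasn't disturbed.

```bash
python3 - <<'E'
from h import *
r.move_linear([.5597,-.308,.17],vel=.15); r.sleep(.2); st('lift')
im=snap('scene','pics/scene6.png'); W=cloud(im)
m=np.zeros(W.shape[:2],bool); m[120:165,240:262]=True; z=W[...,2]; mm=m&(z>.128)&(z<.145); P=W[mm]; print(len(P),np.median(P,0),P.max(0)); v,u=np.nonzero(mm);print(u.mean(),v.mean())
t=snap('top','pics/top6.png')
cv2.imwrite('pics/c6.png',np.hstack([cv2.resize(im['pixels'][60:190,180:320,::-1],None,fx=2.8,fy=2.8,interpolation=2),cv2.resize(t['pixels'][150:280,360:500,::-1],None,fx=2.8,fy=2.8,interpolation=2)]))
E
```

```text
lift t31.49 p [ 0.5593 -0.3077  0.1688] F [-0.18  0.53 -0.92] M [-0.03 -0.01 -0.03] op 0.326
81 [ 0.54357105 -0.2389891   0.1335958 ] [ 0.55590354 -0.22818114  0.13568753]
250.60493827160494 130.58024691358025
```

View pics/c6.png

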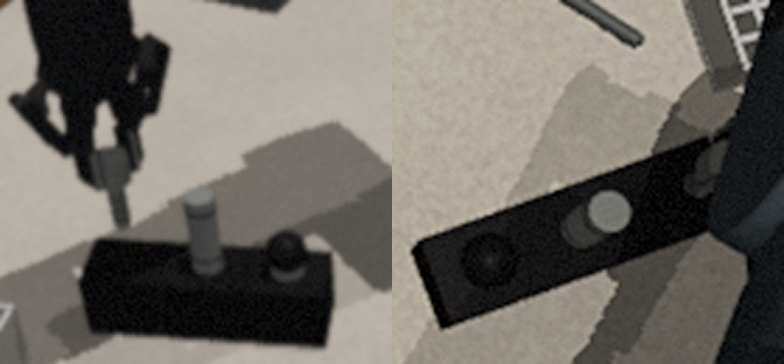

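The drift still stands straight in its socket, with its top at 0.1336 m and unmoved. The bolt hangs upright in the jaws. Next I'll carry it high to the hole.

```bash
python3 - <<'E'
from h import *
r.move_linear([.5597,-.308,.245],vel=.2)
H=[.558,.0359]; A=BA-np.radians(40)
Q,j=best([*H,.245],A); print(j.round(2),np.round(r.current_q(),2)); r.move_to([*H,.245],Q)
r.move_linear([*H,.142],vel=.15); r.sleep(.3); st('hover')
im=snap('scene','pics/scene7.png')
cv2.imwrite('pics/c7.png',cv2.resize(im['pixels'][130:230,310:430,::-1],None,fx=5,fy=5,interpolation=2))
F0=force(6); np.save('F0.npy',F0); print(F0)
c=insert([*H,.135],.113,F0,fmax=6,dz=.003); np.save('c.npy',c)
E
```

```text
[-0.02  0.38  1.64 -0.    1.13  0.39] [-0.58  0.52  1.41 -0.    1.21 -0.17]
hover t34.55 p [0.5582 0.0359 0.1426] F [ 0.5   0.34 -1.6 ] M [ 0.01 -0.02 -0.04] op 0.329
[ 0.05444336  0.02028263 -1.28009698]
t35.08 c [558.   35.9 132. ] p [557.9  35.9 131.8] F [ 0.2  0.2 -0.4]
t35.40 c [558.   35.9 129. ] p [558.   35.9 129. ] F [ 0.4 -0.4 -0.3]
t35.72 c [558.   35.9 126. ] p [558.   35.9 125.9] F [-0.1  0.3  0.2]
t36.03 c [558.   35.9 123. ] p [558.   35.9 122.9] F [ 0.2  0.1 -0.3]
t36.35 c [558.   35.9 120. ] p [558.   35.9 119.9] F [-0.  -0.3  0.5]
t36.67 c [558.   35.9 117. ] p [558.   35.9 117. ] F [ 0.1  0.2 -0. ]
t36.98 c [558.   35.9 114. ] p [558.   35.9 113.9] F [ 0.2 -0.2  0.2]
t37.30 c [558.   35.9 113. ] p [558.   35.9 113. ] F [ 0.   0.1 -0.2]
```

View pics/c7.png

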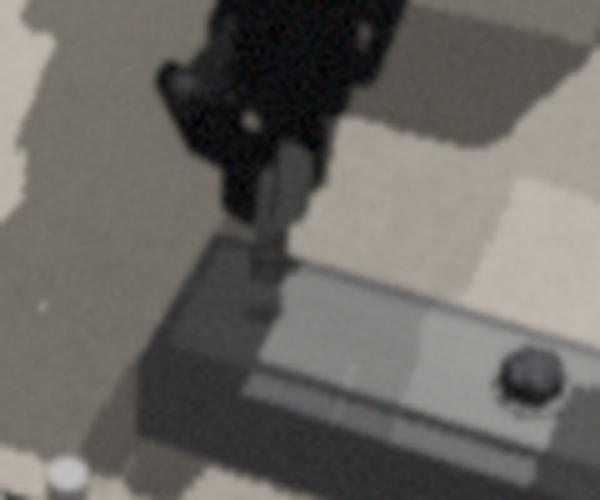

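The hover view shows the bolt's shank end just above the hole at about (362,192). It has since entered both holes without contact, with the tip at 0.043 m. I'll continue down to the seat.

```bash
python3 - <<'E'
from h import *
c=insert(np.load('c.npy'),.0805,np.load('F0.npy'),fmax=8,dz=.003); np.save('c.npy',c); st()
E
```

```text
t37.62 c [558.   35.9 110. ] p [558.   35.9 109.9] F [-0.3 -0.1  0.1]
t37.93 c [558.   35.9 107. ] p [558.   35.9 106.9] F [-0.4 -0.1  0.3]
t38.25 c [558.   35.9 104. ] p [558.   35.9 103.9] F [-0.2 -0.3  0.1]
t38.57 c [558.   35.9 101. ] p [558.   35.9 100.9] F [-0.2 -0.4  0.2]
t38.88 c [558.   35.9  98. ] p [558.   35.9  97.9] F [ 0.2  0.1 -0.2]
t39.20 c [558.   35.9  95. ] p [558.   35.9  94.9] F [ 0.3 -0.4 -0.1]
t39.52 c [558.   35.9  92. ] p [558.   35.9  91.9] F [-0.3  0.   0.7]
t39.83 c [558.   35.9  89. ] p [558.   35.9  88.9] F [ 0.  -0.2  0.2]
t40.15 c [558.   35.9  86. ] p [558.   35.9  85.9] F [-0.2 -0.3 -0.6]
t40.47 c [558.   35.9  83. ] p [558.5  35.9  83.3] F [0.5 0.3 4.7]
t40.78 c [558.   35.9  80.5] p [559.5  35.9  83.1] F [-5.   0.5 30.4]
STOP fz
 t40.78 p [0.5595 0.0359 0.0831] F [-4.35 -0.12 29.51] M [0.05 1.01 0.23] op 0.328
```

```bash
python3 - <<'E'
from h import *
r.move_linear([.558,.0359,.0832],vel=.06); st()
r.set_gripper(.6,25); st('open')
r.move_linear([.558,.0359,.2],vel=.15); 
Q,j=best([.42,-.05,.3],BA-np.radians(40)); r.set_joints([1.123,.351,1.652,0,1.139,-.085]) if 0 else r.move_to([.33,.05,.33],down(0)); st('away')
r.sleep(.2)
a=snap('scene','pics/scene8.png');b=snap('top','pics/top8.png')
for n,im,(u0,u1,v0,v1) in(('scene',a,(345,380,172,205)),('top',b,(262,295,210,240))):
    W=cloud(im); m=np.zeros(W.shape[:2],bool); m[v0:v1,u0:u1]=True; z=W[...,2]; m&=(z>.07)&(z<.1); P=W[m]; v,u=np.nonzero(m)
    print(n,len(P),np.median(P,0).round(4) if len(P) else '',u.mean(),v.mean(),np.percentile(P[:,2],[10,90]) if len(P) else '')
cv2.imwrite('pics/c8.png',np.hstack([cv2.resize(a['pixels'][110:260,200:400,::-1],None,fx=2,fy=2,interpolation=2),cv2.resize(b['pixels'][150:300,200:400,::-1],None,fx=2,fy=2,interpolation=2)]))
E
```

```text
t41.03 p [0.5582 0.0359 0.0833] F [-1.11 -0.04  8.6 ] M [-0.04  0.14  0.  ] op 0.330
open t41.38 p [0.5578 0.0359 0.0829] F [-0.48 -0.82 -0.35] M [-0.01 -0.04 -0.05] op 0.599
away t43.33 p [0.3307 0.0499 0.3297] F [-0.41 -0.73  0.48] M [-0.02  0.02  0.01] op 0.597
scene 155 [0.5652 0.0368 0.0814] 362.71612903225804 185.23870967741937 [0.07275616 0.0832783 ]
top 220 [0.5565 0.0373 0.0817] 276.2 228.6 [0.07941197 0.08339626]
```

View pics/c8.png

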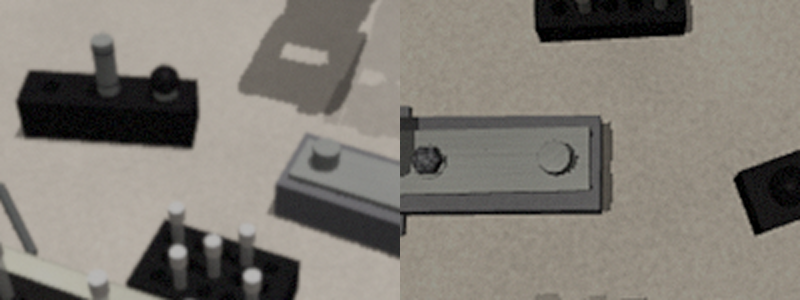

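View pics/scene8.png

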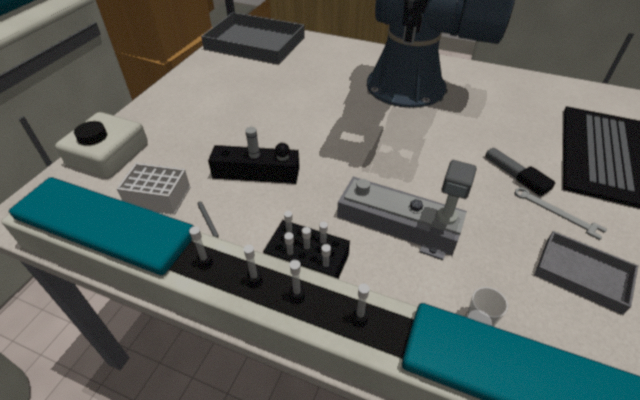

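The bolt head sits on the plate at (362,185) in the scene view and (276,229) in the top view. Its top reads 0.0817 m against 0.083 m expected, the same 1.3 mm bias I saw earlier in the block. The plate lies in line with the bracket, the drift and gauge are in their sockets, and the rack looks unmoved.

```bash
python3 - <<'E'
from h import *
r.hand_in(); st()
E
```

```text
the job is handed in; nothing more can be done
the job is handed in; nothing more can be done
```

The job is done and handed in at about 43 s of the 72 s limit; no verdict was reported.

**What I did**
- **Drift:** I pushed it through both holes with force feedback until its shoulder met the plate. Contact came at the expected height, at about 21 N. The plate swung into line, and I put the drift back in its middle socket.
- **Bolt:** It went into the hole without touching the sides. I felt the head seat at the expected height, at about 30 N.

**Last checks**
- **Bolt head:** its top measured 81.7 mm against 83 mm expected. The cameras read the bolt about 1.3 mm low in the block too, so I take it as fully down.
- **Plate, drift, gauge and rack:** the plate is parallel to the bracket and the drift stands in its socket. The gauge and rack look unmoved in the pictures; I did not measure them.

**Disagreements and slips**
- **Camera views:** the two views differed by about 4 mm in x at the plate hole. I settled the position from contact with the drift.
- **Wrist turn:** while I was centring the bolt, the wrist turned the long way, past the drift. The pictures and readings afterwards showed the drift had not moved.

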